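# Power up the bench supply and hold its test button

## Robot

A 6-joint arm with a two-finger parallel gripper is mounted at the origin on the work surface. World frame = base frame: x ahead of the robot, y to its left, z up, the work surface at z = 0. Lengths are in m, angles in degrees, forces in N, time in s.
With the tool pointing down it reaches from about 0.4 to 0.825 m from the base axis. Payload 7 kg.
Tool frame: the origin (TCP) lies at the very end of the fingers, on their centre line; the grasp point (between the pads) lies 19 mm behind it; z points along the fingers, x is the direction in which the jaws open and shut, and the axes are right-handed (so a half turn about z gives the same grasp; the last joint's range is limited). The gripper opens to 88 mm and grips with 3 to 60 N. Pads are 19 mm wide; open, the fingers measure 130 mm over their backs; the gripper's body (78 mm by 193 mm) begins 47 mm behind the grasp point.
Start: joints at [-54.826, 20.546, 0.682, 0, -70.136, -16.507], TCP at [0.216, -0.639, 0.227] pointing down, gripper open.
Joint ranges: [-176.03, 176.03], [-82.01, 121.73], [-58.28, 71.71], [-173.87, 95.51], [-174.79, -0.11], [-173.66, 173.66]. Speed limits (degrees/s): [136.94, 136.94, 172.46, 180, 180, 180].

## Interface

Orientations are given as [roll, pitch, yaw] about the fixed x, y, z axes, in that order (R = Rz(yaw) Ry(pitch) Rx(roll)).
In Python, from cell import ctrl, snapshot, spotter gives the robot as it stands.
- The arm moves only by the tool apply_moves, never from a script. Its argument "commands" is a list of rows, each an object with "dp": the shift along the tool's x, y, z in cm, a list of three; "roll": the turn about the tool's z in rad; "hand": the finger opening in cm, from 0 to 8.76. A call has 1 to 8 rows; each row shifts and turns the commanded pose from where the row before left it, along the tool's axes as they then stand; what a row does not reach is not made up. A row lasts 1/8 s, in which the tool goes at most 62.5 mm and 10.7 degrees, less where a joint would pass 70% of its speed; a pose out of reach is approached as far as the arm can. A call is refused whole if a number of a shift passes 6.25 or a number of a turn 0.188, either way. A call with a gripper value outside its range is refused whole. The fingers move at their own pace and stop on an object; the grip force is fixed at half the most. Time passes only in rows, so rows that do not move let the fingers close. It gives the time, the measured TCP pose, the force and the opening at its end, in the units of the state.
- ctrl.get_state(): the state, without advancing time (a new reading comes with each control period).
- snapshot(name): name is "scene" or "top" or "wrist"; returns a dict with "img" (420x560x3 uint8, red, green, blue), "mtx" (3x3 intrinsics, pixels), "cam_to_world" (4x4, takes a point from camera to world coordinates). Camera axes: x right, y down, z forward; pixel columns grow to the right and rows downward; lengths in m; the calibration is good to about 2 mm. The wrist camera is an equidistant fisheye: a pixel r from the principal point sees the ray r / f radians off the axis. A picture is of the moment at which its call begins. There is no depth.
- ctrl.close_job(): hands the job in, once; it reports no verdict.
Trained networks look in a picture, given as the dict that the camera call returned (one of the last four; its "shot" number tells which), for a name from the list of things; names that differ only in an ending like _2 or _b are one class to them, and where a whole thing is asked for, a point or a joint stands for the part that bears it (a point fixed in the world has none). Each returns a list of dicts, best first, with "p" (0 to 1); they miss things now and then, are a little off and sometimes report something else, mostly with a low value. They report only what shows in the picture. A call takes as long as a camera call.
- spotter.look_for(label, picture): "box" ([left, top, right, bottom] in pixels, round what is visible of it).
- spotter.outline_of(label, picture): "pixels" (420x560 bool, what is visible of it) and "box" ([left, top, right, bottom] in pixels, round what is visible of it).
The state is a dict: "clock": time; "q": joint angles; "qvel": joint speeds; "joint_efforts": joint torques, N m; "position": TCP position; "tcp_rot": TCP orientation; "force": force on the tool from outside, world axes, zero at the start; "ft_torque": the same for the moment, N m; "width": finger opening in m.
Only numpy, scipy, OpenCV 4.12 (cv2) and the standard library are available. Lean on these libraries where they do the work, as an engineer would, in place of code of your own. Each camera call takes 0.05 s, during which the arm holds its last target. There are 200 camera calls.

## Task

Power up the grey bench supply with the closed fingers: push the raised half of the wide rocker (mains) fully down to switch it on, then the same with the narrow rocker (output), and only then press the round button (test) fully in. Finish while still holding the round button pressed in. Do not press the square key, and leave the things standing around the supply where they are.

Things in the scene. Friction and masses are not known exactly. Their poses are not given: they have to be found in the camera images.
- supply: Grey case fixed to the bench, 150 (x) by 280 mm (y), flat top at 55 mm. Origin: centre of its underside (z 0); x points away from the robot-side edge, y left along the case, z up. Four black controls stand in a row on top at x -25 mm, y -93, -31, 31, 93 mm, in an order that varies: wide rocker, narrow rocker, round button, square key. A flat dark display lies behind the row.
- mains (a joint): The wide rocker (mains). Black, 54 x 34 mm, a shallow V of two flat halves, pivot mid-length along supply y. 0 = off: near half level (top 16 mm above case top), far (+x) half tilted up 0.4 rad. Press the far half's outer part down: 0.4 = fully on, far half level, 16 mm above case top. Takes 2 to 4 N, no spring, stays where left; starts at 0 to 0.03.
- mains_raised (a point): Point on the top face of the wide rocker's raised far half, on its centreline, 19 mm from the pivot: the place to press. With the rocker off it stands about 23 mm above the case top (z about 0.078), fully on about 16 mm above it (z 0.071). It moves and turns with the rocker.
- output (a joint): The narrow rocker (output). Black, 54 x 18 mm, a shallow V of two flat halves, pivot mid-length along supply y. 0 = off: near half level (top 16 mm above case top), far (+x) half tilted up 0.4 rad. Press the far half's outer part down: 0.4 = fully on, far half level, 16 mm above case top. Takes 2 to 4 N, no spring, stays where left; starts at 0 to 0.03.
- output_raised (a point): Point on the top face of the narrow rocker's raised far half, on its centreline, 19 mm from the pivot: the place to press. With the rocker off it stands about 23 mm above the case top (z about 0.078), fully on about 16 mm above it (z 0.071). It moves and turns with the rocker.
- test (a joint): The round button (test): black, 28 mm across, on a 40 mm square 4 mm high grey base plate. Value: metres pressed down, 0 to 0.006 (fully in). Sprung, it comes back when released: about 2 N starts it, about 6 N holds it fully in.
- test_top (a point): Centre of the round button's top face, 18 mm above the case top (z 0.073) when out, 12 mm when fully in. Moves with the button.
- clear (a joint): The square key (clear), not to be pressed: black, 26 mm square, same height, base plate, travel and spring as the round button. Value: metres pressed down.
- clear_top (a point): Centre of the square key's top face, 18 mm above the case top.
- spool: Loose bystander standing on the bench beside the supply; aluminium solder spool, 58 mm across, 46 mm high, beyond the supply's left (+y) end. Origin: centre of its underside. Not part of the work.
- bottle: Loose bystander standing on the bench beside the supply; small clear bottle with a white cap, 48 mm across, 95 mm high, beyond the supply's right (-y) end. Origin: centre of its underside. Not part of the work.
- meter: Loose bystander standing on the bench beside the supply; yellow multimeter lying on its back behind the supply (+x side), 85 by 170 mm, 35 mm high (40 mm over its dial). Origin: centre of its underside. Not part of the work.
- tub: Loose bystander standing on the bench beside the supply; white open tub, 50 by 70 mm, 30 mm high, in front of the supply (-x side). Origin: centre of its underside. Not part of the work.

How it is judged (in metres and radians):
On the way, in this order (a step that is already met when the one before it is completed fails the run):
1. the wide mains rocker is pressed over to on (joint above 0.32 rad) (value of joint mains above 0.32 rad), for 0.2 s.
2. then the narrow output rocker is pressed over to on (joint above 0.32 rad) (value of joint output above 0.32 rad), for 0.2 s.
3. then the round test button is pressed in by the fingers (at least 3.5 of 6 mm) (value of joint test above 0.0035 m and contact force between the fingers and test above 1 N), for 0.2 s.
At the end, for the whole second after the job is handed in: Both rockers are on (joints above 0.32 of 0.4 rad), the fingers are holding the round button in by at least 3.5 of its 6 mm with more than 1 N, the square key is out (less than 2 mm in), and the spool, bottle, meter and tub are within 30 mm of where they started (all of step 3 and value of joint each of mains, output above 0.32 rad and value of joint clear below 0.002 m and distance of each of spool, bottle, meter, tub from where it was at the start of the episode below 0.03 m); the arm keeps its last pose, push and grip.
It fails at once if the narrow rocker is pressed over while the wide one is not yet on (value of joint output above 0.2 rad and value of joint mains below 0.32 rad).
It fails at once if the round button is pressed (over 3 mm) while either rocker is not yet on (value of joint test above 0.003 m and value of joint any of mains, output below 0.32 rad).
It fails at once if the square key is pressed (over 3 mm) (value of joint clear above 0.003 m).
It fails at once if the spool, bottle, meter or tub is lifted or pushed more than 30 mm away (distance of any of spool, bottle, meter, tub from where it was at the start of the episode above 0.03 m).
It also fails if it takes over 48 s, if anything falls off the work surface, if the arm or the gripper's body presses on something with over 40 N, if the wrist force passes 120 N, or if a joint passes its speed limit or range.

## Working session

There is one attempt and no reset: what is moved stays moved. The work goes in short steps, Python scripts to look and compute and a tool call to move; the robot and the scene stay as the last step left them, time stands still between calls to the robot, and variables do not carry over. Pictures are saved under pics/ and viewed, about 8 in all and at most 12, crops included, and the job is handed in when it is done.

Besides the shell and the picture viewer there is one more tool, called after ">>>" as name(argument=value, ...), one argument or row to a line, values as JSON. apply_moves: Moves the arm, as the interface text tells. Its arguments: {"type":"object","properties":{"commands":{"type":"array"}},"required":["commands"]}

```bash
mkdir -p pics; cat > h.py <<'E'
import numpy as np, cv2
from cell import ctrl, snapshot, spotter
def proj(s,P):
    P=np.atleast_2d(P); T=np.linalg.inv(s["cam_to_world"]); c=P@T[:3,:3].T+T[:3,3]
    u=c@np.array(s["mtx"]).T; return u[:,:2]/u[:,2:]
def unproj(s,px,z):
    d=np.linalg.inv(s["mtx"])@np.array([px[0],px[1],1.]); C=np.array(s["cam_to_world"]); d=C[:3,:3]@d; o=C[:3,3]
    return o+d*(z-o[2])/d[2]
def save(s,n): cv2.imwrite(f"pics/{n}.png",s["img"][:,:,::-1])
E
python3 - <<'E'
from h import *
Z=dict(mains=.073,output=.073,test=.073,clear=.073,supply=.055,spool=.046,bottle=.095,meter=.035,tub=.03)
for n in ("top","scene"):
    s=snapshot(n); save(s,n+"0"); print(n,np.round(s["cam_to_world"],3).tolist())
    for k,z in Z.items():
        for r in spotter.outline_of(k,s)[:2]:
            m=r["pixels"]; v,u=np.nonzero(m); c=(u.mean(),v.mean())
            print(k,round(r["p"],2),np.round(r["box"]),np.round(c,1),unproj(s,c,z).round(4), np.round(cv2.minAreaRect(np.c_[u,v].astype(np.float32))[2],1))
print(ctrl.get_state())
E
```

```text
top [[0.005, -0.996, 0.086, 0.483], [-1.0, -0.003, 0.013, 0.035], [-0.013, -0.086, -0.996, 1.059], [0.0, 0.0, 0.0, 1.0]]
mains 0.78 [334. 213. 351. 239.] [342.9 225.3] [ 0.5466 -0.0737  0.073 ] 90.0
output 0.8 [397. 217. 407. 247.] [400.9 231.2] [ 0.5345 -0.1967  0.073 ] 9.5
test 0.66 [309. 216. 323. 230.] [314.1 222.2] [ 0.5531 -0.0123  0.073 ] 90.0
clear 0.64 [363. 220. 381. 235.] [371.5 228.8] [ 0.5395 -0.1344  0.073 ] 90.0
clear 0.31 [333. 213. 354. 238.] [342.9 224.8] [ 0.5478 -0.0736  0.073 ] 8.1
supply 0.58 [289. 174. 427. 260.] [358.1 213.6] [ 0.5734 -0.1088  0.055 ] 5.7
spool 0.91 [246. 205. 272. 232.] [258.5 218.1] [0.5636 0.1083 0.046 ] 90.0
bottle 0.7 [435. 224. 467. 243.] [450.4 232.6] [ 0.5309 -0.2937  0.095 ] 90.0
bottle 0.4 [288. 176. 426. 257.] [357.9 213.5] [ 0.57   -0.1027  0.095 ] 6.2
meter 0.95 [308. 132. 381. 175.] [343.3 150.7] [ 0.7167 -0.0798  0.035 ] 88.5
meter 0.5 [335. 213. 352. 238.] [342.9 224.9] [ 0.55   -0.0779  0.035 ] 7.6
tub 0.56 [319. 257. 352. 286.] [334.8 271.6] [ 0.4471 -0.0599  0.03  ] 14.0
tub 0.39 [434. 225. 467. 241.] [450.1 232.6] [ 0.5342 
[... 869 characters left out ...]
50.] [198.1 227.5] [ 0.451  -0.0671  0.03  ] 53.1
{'clock': 1.0, 'q': array([-5.48253424e+01,  2.05452896e+01,  6.82631028e-01, -2.24230053e-03,
       -7.01357231e+01, -1.65083096e+01]), 'qvel': array([ 0.01844803,  0.0660627 , -0.04106081, -0.00531662,  0.05341179,
        0.06697481]), 'joint_efforts': array([-3.08124368e-05, -5.82390082e+01,  2.93310302e+01,  7.00242653e+00,
        1.24773858e-02, -8.27388794e-05]), 'position': array([ 0.21604327, -0.63946964,  0.22657139]), 'tcp_rot': array([1.79997518e+02, 9.52416458e-04, 1.08665586e+02]), 'force': array([ 0.12717902, -0.93322413,  0.39658721]), 'ft_torque': array([ 0.0689758 ,  0.01157989, -0.02867714]), 'width': 0.08730557838038187}
```

```bash
python3 - <<'E'
import cv2
a=cv2.imread("pics/top0.png")[120:295,230:480]; cv2.imwrite("pics/topc.png",cv2.resize(a,None,fx=3.2,fy=3.2,interpolation=cv2.INTER_CUBIC))
E
```

```text
(no output)
```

View pics/topc.png

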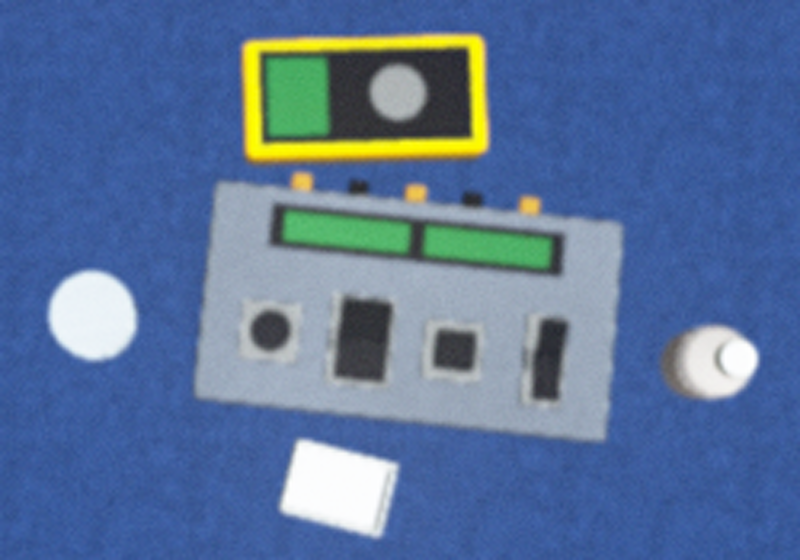

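View pics/scene0.png

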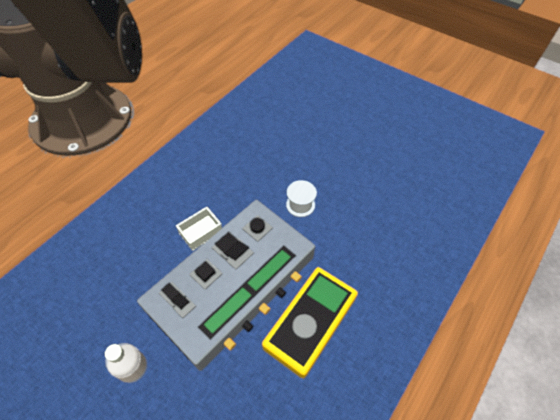

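The network boxes match the pictures. From +y to −y the order is test, mains, square key, output, and the supply yaw is about −6°. Next I align the jaws with supply y, close them, and travel over.

>>> apply_moves(
  commands=[
    {"dp":[0,0,0],"roll":0.1435,"hand":0},
    {"dp":[0,0,0],"roll":0.1435,"hand":0},
    {"dp":[0,0,0],"roll":0.1435,"hand":0},
    {"dp":[5,2.4,0],"roll":0,"hand":0},
    {"dp":[5,2.4,0],"roll":0,"hand":0},
    {"dp":[5,2.4,0],"roll":0,"hand":0},
    {"dp":[5,2.4,0],"roll":0,"hand":0},
    {"dp":[5,2.4,0],"roll":0,"hand":0},
  ],
)

```text
clock: 2.0
position: [0.3622, -0.4019, 0.2268]
tcp_rot: [180.0, 0.0, 84.0]
force: [1.4, -0.7, -0.1]
width: 0.013
```

>>> apply_moves(
  commands=[
    {"dp":[5,2.4,0],"roll":0,"hand":0},
    {"dp":[5,2.4,0],"roll":0,"hand":0},
    {"dp":[5,2.4,0],"roll":0,"hand":0},
    {"dp":[5,2.4,0],"roll":0,"hand":0},
    {"dp":[5,2.4,0],"roll":0,"hand":0},
    {"dp":[5,2.4,0],"roll":0,"hand":0},
    {"dp":[0,0,4],"roll":0,"hand":0},
    {"dp":[0,0,0],"roll":0,"hand":0},
  ],
)

```text
clock: 3.0
position: [0.5342, -0.1194, 0.1841]
tcp_rot: [-179.7, 0.0, 84.0]
force: [-0.5, -0.1, 0.3]
width: 0.0002
```

```bash
python3 - <<'E'
from h import *
st=ctrl.get_state(); print(st["clock"],st["position"],st["tcp_rot"],st["width"],st["force"])
s=snapshot("wrist"); save(s,"w1"); K=np.array(s["mtx"]); C=np.array(s["cam_to_world"]); print(K.tolist())
def wun(px,z):
    d=np.array([px[0]-K[0,2],px[1]-K[1,2]])/K[0,0]; r=np.linalg.norm(d); 
    v=np.r_[d/r*np.sin(r),np.cos(r)]; v=C[:3,:3]@v; return C[:3,3]+v*(z-C[2,3])/v[2]
for k,z in dict(mains=.073,output=.073,test=.073,clear=.073).items():
    for r in spotter.outline_of(k,s)[:2]:
        v,u=np.nonzero(r["pixels"]); print(k,round(r["p"],2),np.round(r["box"]),wun((u.mean(),v.mean()),z).round(4))
E
```

```text
3.0 [ 0.53422657 -0.11944825  0.18413571] [-1.79679800e+02  3.40091704e-02  8.40476927e+01] 0.00016803945927974394 [-0.54981442 -0.11101585  0.25203552]
[[325.19226210127806, 0.0, 281.4946055135023], [0.0, 325.19226210127806, 208.6244224587498], [0.0, 0.0, 1.0]]
mains 0.81 [318. 181. 358. 244.] [ 0.5444 -0.0734  0.073 ]
mains 0.3 [186. 180. 206. 243.] [ 0.5318 -0.1955  0.073 ]
output 0.85 [185. 185. 210. 244.] [ 0.5317 -0.1954  0.073 ]
test 0.62 [249. 194. 280. 225.] [ 0.5373 -0.1339  0.073 ]
test 0.61 [384. 196. 415. 228.] [ 0.5498 -0.0139  0.073 ]
clear 0.76 [249. 192. 282. 227.] [ 0.537  -0.1342  0.073 ]
```

View pics/w1.png

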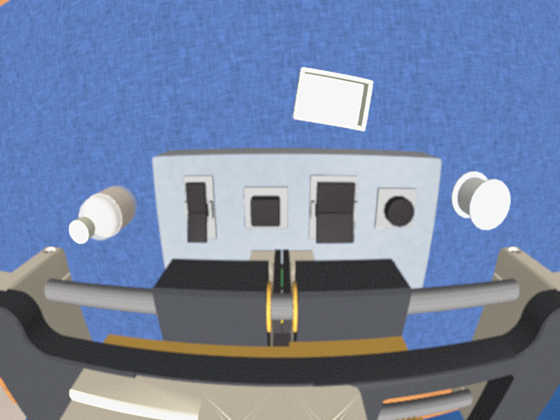

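The wrist view agrees with the top view to about 3 mm: output (197,210), key (265,210), mains (335,212), test (399,211), row level so the yaw is right. Next I move above the far half of mains.

>>> apply_moves(
  commands=[
    {"dp":[4.6,2.7,0],"roll":0,"hand":0},
    {"dp":[0,0,4],"roll":0,"hand":0},
    {"dp":[0,0,3.4],"roll":0,"hand":0},
    {"dp":[0,0,1],"roll":0,"hand":0},
    {"dp":[0,0,0],"roll":0,"hand":0},
    {"dp":[0,0,0],"roll":0,"hand":0},
  ],
)

```text
clock: 4.0
position: [0.5688, -0.0773, 0.1043]
tcp_rot: [179.9, -0.0, 84.0]
force: [-0.8, -0.2, 0.3]
width: 0.0005
```

>>> apply_moves(
  commands=[
    {"dp":[0.1,-0.3,1],"roll":0,"hand":0},
    {"dp":[0,0,0.7],"roll":0,"hand":0},
    {"dp":[0,0,0.5],"roll":0,"hand":0},
    {"dp":[0,0,0.3],"roll":0,"hand":0},
    {"dp":[0,0,0],"roll":0,"hand":0},
  ],
)

```text
clock: 4.62
position: [0.565, -0.0758, 0.0775]
tcp_rot: [180.0, 0.0, 84.0]
force: [0.3, -0.4, 0.7]
width: 0.0002
```

>>> apply_moves(
  commands=[
    {"dp":[0,0,0.2],"roll":0,"hand":0},
    {"dp":[0,0,0.2],"roll":0,"hand":0},
    {"dp":[0,0,0.2],"roll":0,"hand":0},
    {"dp":[0,0,0],"roll":0,"hand":0},
  ],
)

```text
clock: 5.12
position: [0.5647, -0.0758, 0.0714]
tcp_rot: [-180.0, -0.0, 84.0]
force: [1.6, 0.4, 0.6]
width: 0.0006
```

>>> apply_moves(
  commands=[
    {"dp":[0,0,0.1],"roll":0,"hand":0},
    {"dp":[0,0,0.1],"roll":0,"hand":0},
    {"dp":[0,0,0.1],"roll":0,"hand":0},
  ],
)

```text
clock: 5.5
position: [0.5648, -0.0758, 0.071]
tcp_rot: [180.0, 0.0, 84.1]
force: [-9.6, 4.3, 30.9]
width: 0.0005
```

The stop is felt at z 0.071, with 31 N. I lift, cross over to output and check with the cameras.

>>> apply_moves(
  commands=[
    {"dp":[0,0,-5],"roll":0,"hand":0},
    {"dp":[-4.2,0,0],"roll":0,"hand":0},
    {"dp":[-4.2,0,0],"roll":0,"hand":0},
    {"dp":[-4,0.1,0],"roll":0,"hand":0},
    {"dp":[0,0,0],"roll":0,"hand":0},
    {"dp":[0,0,0],"roll":0,"hand":0},
  ],
)

```text
clock: 6.25
position: [0.5521, -0.1992, 0.118]
tcp_rot: [-179.9, -0.0, 83.9]
force: [0.7, -0.3, -0.1]
width: 0.0004
```

```bash
python3 - <<'E'
from h import *
st=ctrl.get_state(); print(st["position"],st["force"])
s=snapshot("wrist"); a=s["img"][60:330,120:]; a=cv2.resize(a,None,fx=1.8,fy=1.8)
cv2.imwrite("pics/w2.png",a[:,:,::-1])
E
```

```text
[ 0.55211497 -0.19923901  0.11802594] [ 0.74191608 -0.30206237 -0.14077681]
```

View pics/w2.png

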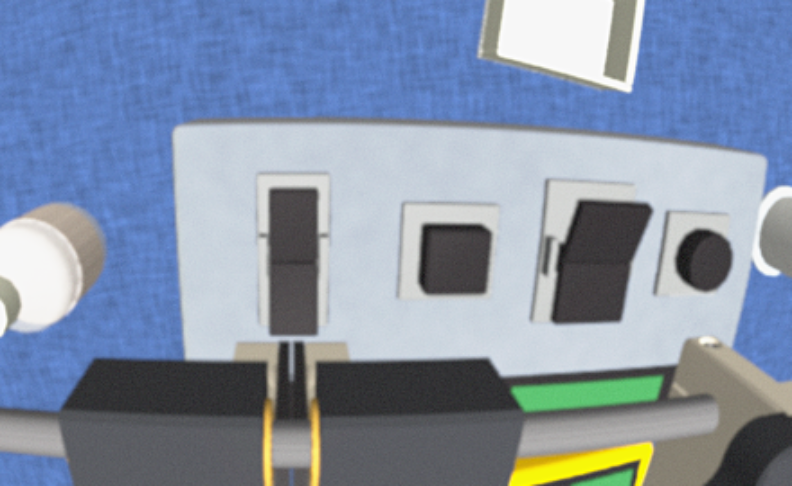

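Mains (600,260 in the crop) now has its near half tilted up, so it is on. The fingers line up with the output rocker at column 292, so I press it.

>>> apply_moves(
  commands=[
    {"dp":[0,0,2],"roll":0,"hand":0},
    {"dp":[0,0,1],"roll":0,"hand":0},
    {"dp":[0,0,0.6],"roll":0,"hand":0},
    {"dp":[0,0,0.4],"roll":0,"hand":0},
    {"dp":[0,0,0.3],"roll":0,"hand":0},
    {"dp":[0,0,0.2],"roll":0,"hand":0},
    {"dp":[0,0,0.2],"roll":0,"hand":0},
    {"dp":[0,0,0],"roll":0,"hand":0},
  ],
)

```text
clock: 7.3
position: [0.5528, -0.1994, 0.0715]
tcp_rot: [-180.0, 0.0, 84.0]
force: [0.4, -0.4, 2.0]
width: 0.0008
```

>>> apply_moves(
  commands=[
    {"dp":[0,0,0.1],"roll":0,"hand":0},
    {"dp":[0,0,0.1],"roll":0,"hand":0},
  ],
)

```text
clock: 7.55
position: [0.5529, -0.1994, 0.071]
tcp_rot: [180.0, 0.0, 84.0]
force: [-4.9, 4.2, 21.0]
width: 0.0001
```

>>> apply_moves(
  commands=[
    {"dp":[0,0,-5],"roll":0,"hand":0},
    {"dp":[5,-0.5,0],"roll":0,"hand":0},
    {"dp":[5,-0.5,0],"roll":0,"hand":0},
    {"dp":[5,-0.5,0],"roll":0,"hand":0},
    {"dp":[3.5,-0.5,0],"roll":0,"hand":0},
    {"dp":[0,0,0],"roll":0,"hand":0},
    {"dp":[0,0,0],"roll":0,"hand":0},
  ],
)

```text
clock: 8.43
position: [0.5517, -0.0134, 0.1192]
tcp_rot: [-179.9, 0.0, 84.0]
force: [0.9, -0.7, 0.3]
width: 0.0007
```

```bash
python3 - <<'E'
from h import *
st=ctrl.get_state(); print(st["position"],st["force"])
s=snapshot("wrist"); a=s["img"][60:330,20:460]; a=cv2.resize(a,None,fx=1.8,fy=1.8)
cv2.imwrite("pics/w3.png",a[:,:,::-1])
E
```

```text
[ 0.55166074 -0.01342903  0.11918527] [ 0.85811022 -0.67077032  0.31524576]
```

View pics/w3.png

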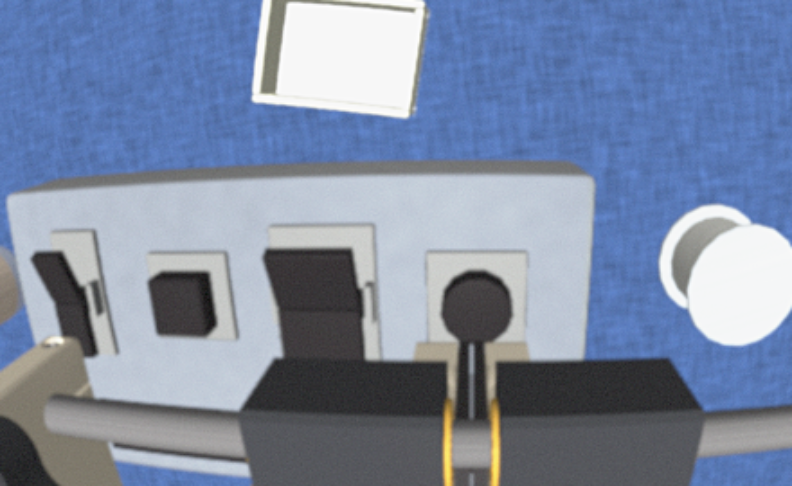

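Both rockers show their near halves tilted up (on), and the fingers line up with the round button at column 474. Now I press it.

>>> apply_moves(
  commands=[
    {"dp":[0,0,2.4],"roll":0,"hand":0},
    {"dp":[0,0,1.4],"roll":0,"hand":0},
    {"dp":[0,0,0.6],"roll":0,"hand":0},
    {"dp":[0,0,0.3],"roll":0,"hand":0},
    {"dp":[0,0,0.3],"roll":0,"hand":0},
    {"dp":[0,0,0.2],"roll":0,"hand":0},
    {"dp":[0,0,0],"roll":0,"hand":0},
    {"dp":[0,0,0],"roll":0,"hand":0},
  ],
)

```text
clock: 9.48
position: [0.5524, -0.0135, 0.0681]
tcp_rot: [180.0, 0.0, 84.0]
force: [-2.1, -3.9, 5.1]
width: 0.0005
```

>>> apply_moves(
  commands=[
    {"dp":[0,0,0.1],"roll":0,"hand":0},
    {"dp":[0,0,0],"roll":0,"hand":0},
    {"dp":[0,0,0],"roll":0,"hand":0},
  ],
)

```text
clock: 9.85
position: [0.5524, -0.0135, 0.0673]
tcp_rot: [180.0, 0.0, 84.0]
force: [-3.3, -3.8, 6.2]
width: 0.0004
```

>>> apply_moves(
  commands=[
    {"dp":[0,0,0.05],"roll":0,"hand":0},
    {"dp":[0,0,0],"roll":0,"hand":0},
    {"dp":[0,0,0],"roll":0,"hand":0},
  ],
)

```text
clock: 10.22
position: [0.5524, -0.0135, 0.0672]
tcp_rot: [180.0, 0.0, 84.0]
force: [-4.2, -3.5, 11.0]
width: 0.0006
```

```bash
python3 - <<'E'
from h import *
Z=dict(spool=.046,bottle=.095,meter=.035,tub=.03)
s=snapshot("scene"); cv2.imwrite("pics/s1.png",cv2.resize(s["img"][160:400,80:380],None,fx=2.4,fy=2.4)[:,:,::-1])
for k,z in Z.items():
    for r in spotter.look_for(k,s)[:1]: print(k,round(r["p"],2),np.round(r["box"]))
st=ctrl.get_state(); print(st["position"],st["force"],st["clock"])
E
```

```text
spool 0.74 [286. 186. 314. 214.]
bottle 0.8 [107. 343. 150. 383.]
meter 0.87 [259. 269. 359. 377.]
tub 0.85 [178. 217. 211. 250.]
[ 0.55244374 -0.01347303  0.06724   ] [-3.92592183 -3.12480142 10.98144911] 10.475
```

View pics/s1.png

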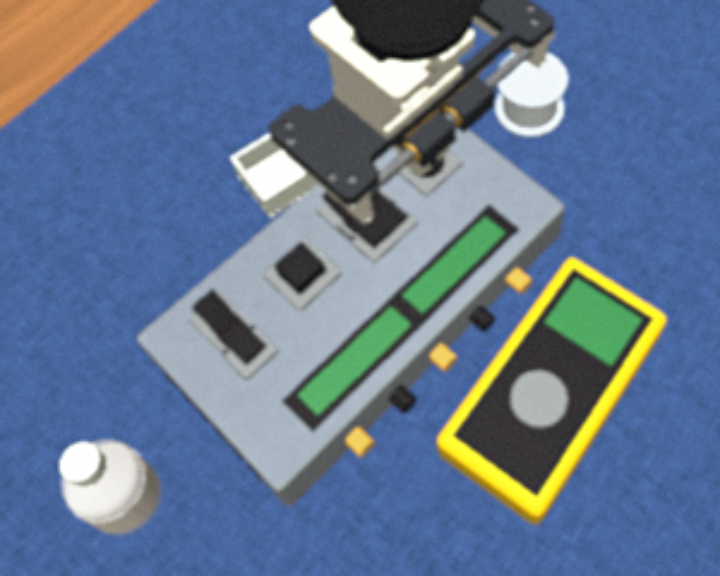

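The button is at its stop (TCP z 0.0672, 11 N). The key is out and the bystanders are where they were, so I hand in.

```bash
python3 -c "
from cell import ctrl
print(ctrl.close_job())"
```

```text
the job is handed in; nothing more can be done
None
```

I switched the wide mains rocker on, then the narrow output rocker, then pressed the round test button. I handed the job in at about 10.5 s with the fingers still holding the button. Handing in gave no verdict.

**Last checks:**
- **Rockers:** Each was pressed to its stop at z 0.071 (31 N on mains, 21 N on output). A wrist picture taken just before the button press showed both on.
- **Round button:** It was held at z 0.0672 with about 11 N upward, so it is close to fully in. A side force of about 4–5 N also showed there; I did not explain it.
- **Square key:** It looked out in the last picture.
- **Bystanders:** The spool, bottle, meter and tub showed no visible shift. The tub's box came out smaller than at the start because the gripper partly covers it.

The wrist and top cameras differed by about 3 mm on the control positions, so I used the average. No check failed.

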